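# Load the flask shaker

## Robot

A 7-joint arm with a two-finger parallel gripper is mounted at the origin on the work surface. World frame = base frame: x ahead of the robot, y to its left, z up, the work surface at z = 0. Lengths are in m, angles in rad, forces in N, time in s.
With the tool pointing down it reaches from about 0.4 to 0.85 m from the base axis. Payload 4.5 kg.
Tool frame: the origin (TCP) lies at the very end of the fingers, on their centre line; the grasp point (between the pads) lies 19 mm behind it; z points along the fingers, y is the line along which they close (so a half turn about z gives the same grasp; the last joint's range is limited). The gripper opens to 88 mm and grips with 3 to 60 N. Pads are 18 mm wide; open, the fingers measure 123 mm over their backs; the gripper's body (75 mm by 187 mm) begins 45 mm behind the grasp point.
Start: joints at [-1.238, 0.689, -0.195, 1.565, 0.157, 0.902, -0.215], TCP at [0.184, 0.597, 0.239] pointing down, gripper open.
Joint ranges: [-3.01, 3.01], [-0.46, 2.08], [-1.47, 1.51], [0.13, 2.56], [-1, 4.14], [0.04, 2.09], [-2.66, 2.66]. Speed limits (rad/s): [2.57, 2.57, 3.14, 3.14, 3.14, 3.14, 3.14].

## Interface

Orientations are given as a unit quaternion [x, y, z, w].
In Python, from plant import r gives the robot as it stands. The module is installed in compiled form; this text tells all that it offers.
- The arm moves only by the tool step_arm, never from a script. Its argument "increments" is a list of rows, each a list of 2 entries, a list of its own where there are three numbers: the shift along the world's x, y, z in cm, then the turn, a rotation vector about the world's x, y, z in degrees. A call has exactly 10 rows; each row shifts and turns the commanded pose from where the row before left it; what a row does not reach is not made up. A row lasts 1/10 s, in which the tool goes at most 50 mm and 8.59 degrees, less where a joint would pass 70% of its speed; a pose out of reach is approached as far as the arm can. A call is refused whole if a number of a shift passes 5 or a number of a turn 8.59, either way. A call with a gripper value outside its range is refused whole. "fingers" is the opening, from 0 (shut) to 1 (fully open), set as the call begins (left out, the last holds). The fingers move at their own pace and stop on an object; "grip_force" is the grip in N (left out, the last holds). Time passes only in rows, so rows that do not move let the fingers close, or fill a call up. It gives the time, the measured TCP pose, the force, the opening and the grip force at its end, in the units of the state.
- r.get_state(): the state, without advancing time (a new reading comes with each control period).
- r.snapshot(name): name is "side" or "top" or "wrist"; returns (picture, depth): 400x640x3 uint8, red, green, blue; 400x640 float32, m along the optical axis (not along the pixel's ray), 0 where there is no reading.
- r.calibration(name): a dict with "fov_y" (degrees; the focal length in pixels is half the picture's height over the tangent of half this angle, whatever the lens; pixels are square), "cx", "cy" (the principal point, pixels), "k1" (the pictures are not rectified: a ray, as slopes to the right and down, at radius r is drawn at 1 + k1 r^2 times it, then the intrinsics apply), "R" (3x3) and "t" (3): a world point X has camera coordinates R X + t. Camera axes: x right, y down, z forward; pixel columns grow to the right and rows downward; lengths in m; the calibration is good to about 2 mm. A picture is of the moment at which its call begins: read the wrist's pose just before it. calibration takes no time and is no camera call; for the wrist camera it gives the pose at the moment of the call.
- r.finish_job(): hands the job in; it is judged then, once.
The state is a dict: "clock": time; "q": joint angles; "qd": joint speeds; "joint_torque": joint torques, N m; "tool_pos": TCP position; "eef_rot": TCP orientation; "contact_force": force on the tool from outside, world axes, zero at the start; "moment": the same for the moment, N m; "opening": opening from 0.0 (shut) to 1.0 (fully open); "finger_force": force on a finger pad.
Only numpy, scipy, OpenCV 4.12 (cv2) and the standard library are available. Lean on these libraries where they do the work, as an engineer would, in place of code of your own. Each camera call takes 0.05 s, during which the arm holds its last target. There are 200 camera calls.

## Task

Load the orbital shaker: put each of the four capped conical flasks into the holder of its own size on the shaker's platform, standing upright and fully home on the holder's floor between its fingers. Keep the flasks upright all the way and lower each one in before letting go, do not drop it. Leave the beaker and the blue-capped storage bottle where they stand.

Things in the scene. Friction and masses are not known exactly. Their poses are not given: they have to be found in the camera images.
- flask_50: smallest of four conical (Erlenmeyer) culture flasks (50 mL): clear glass body, round flat base 51 mm across, tapering to a 22 mm neck, white round screw cap 30 mm across and 20 mm tall; 87 mm tall overall to the top of the cap. Stands loose on the bench, 50 to 300 g. Origin: centre of its underside, z up along its axis.
- flask_125: second smallest of four conical (Erlenmeyer) culture flasks (125 mL): clear glass body, round flat base 67 mm across, tapering to a 26 mm neck, white round screw cap 35 mm across and 22 mm tall; 118 mm tall overall to the top of the cap. Stands loose on the bench, 50 to 300 g. Origin: centre of its underside, z up along its axis.
- flask_250: second largest of four conical (Erlenmeyer) culture flasks (250 mL): clear glass body, round flat base 82 mm across, tapering to a 32 mm neck, white round screw cap 42 mm across and 24 mm tall; 144 mm tall overall to the top of the cap. Stands loose on the bench, 50 to 300 g. Origin: centre of its underside, z up along its axis.
- flask_500: largest of four conical (Erlenmeyer) culture flasks (500 mL): clear glass body, round flat base 102 mm across, tapering to a 38 mm neck, white round screw cap 48 mm across and 28 mm tall; 184 mm tall overall to the top of the cap. Stands loose on the bench, 50 to 300 g. Origin: centre of its underside, z up along its axis.
- holder_50: smallest of four steel flask holders fixed on the shaker's square platform (300 mm, top at z = 85 mm; one per corner, 150 mm apart), for the 50 mL flask: round dish, floor 4 mm thick, with six rigid upright fingers, 56 mm clear between them, about 66 mm at the flared tips, 28 mm high. Origin: centre of its underside, on the platform, z up; a seated flask's origin is 4 mm above it.
- holder_125: second smallest of four steel flask holders fixed on the shaker's square platform (300 mm, top at z = 85 mm; one per corner, 150 mm apart), for the 125 mL flask: round dish, floor 4 mm thick, with six rigid upright fingers, 72 mm clear between them, about 84 mm at the flared tips, 34 mm high. Origin: centre of its underside, on the platform, z up; a seated flask's origin is 4 mm above it.
- holder_250: second largest of four steel flask holders fixed on the shaker's square platform (300 mm, top at z = 85 mm; one per corner, 150 mm apart), for the 250 mL flask: round dish, floor 4 mm thick, with six rigid upright fingers, 87 mm clear between them, about 101 mm at the flared tips, 42 mm high. Origin: centre of its underside, on the platform, z up; a seated flask's origin is 4 mm above it.
- holder_500: largest of four steel flask holders fixed on the shaker's square platform (300 mm, top at z = 85 mm; one per corner, 150 mm apart), for the 500 mL flask: round dish, floor 4 mm thick, with six rigid upright fingers, 107 mm clear between them, about 125 mm at the flared tips, 52 mm high. Origin: centre of its underside, on the platform, z up; a seated flask's origin is 4 mm above it.
- beaker: bystander: open glass beaker, straight-sided, 70 mm across, 95 mm tall, among the flasks on the bench; stays there. Origin: centre of its underside.
- bottle: bystander: round glass storage bottle with a paper label and blue screw cap, 70 mm across, 138 mm tall, straight sides (not conical), among the flasks on the bench; stays there. Origin: centre of its underside.

How it is judged:
At the end, for the whole second after the job is handed in: Each flask stands in the holder of its own size: centred within 8 mm, its underside less than 8 mm above the holder's underside (on the 4 mm floor), upright within 0.08 rad, at rest and released (horizontal distance between flask_50 and holder_50 below 0.008 m and z of flask_50 in the frame of holder_50 between 0.001 and 0.008 m and angle between each of flask_50, flask_125, flask_250, flask_500's own z axis and vertical below 0.08 rad and linear speed of each of flask_50, flask_125, flask_250, flask_500 below 0.02 m/s and horizontal distance between flask_125 and holder_125 below 0.008 m and z of flask_125 in the frame of holder_125 between 0.001 and 0.008 m and horizontal distance between flask_250 and holder_250 below 0.008 m and z of flask_250 in the frame of holder_250 between 0.001 and 0.008 m and horizontal distance between flask_500 and holder_500 below 0.008 m and z of flask_500 in the frame of holder_500 between 0.001 and 0.008 m); the robot touches nothing.
It fails at once if a flask is tilted more than 45 degrees or tipped over (angle between any of flask_50, flask_125, flask_250, flask_500's own z axis and vertical above 0.785 rad).
It fails at once if a flask is dropped into its holder (falls in faster than 0.6 m/s, a drop of about 20 mm) ((horizontal distance between flask_50 and holder_50 below 0.03 m and z of flask_50 in the frame of holder_50 below 0.06 m and linear speed of flask_50 above 0.6 m/s) or (horizontal distance between flask_125 and holder_125 below 0.03 m and z of flask_125 in the frame of holder_125 below 0.06 m and linear speed of flask_125 above 0.6 m/s) or (horizontal distance between flask_250 and holder_250 below 0.03 m and z of flask_250 in the frame of holder_250 below 0.06 m and linear speed of flask_250 above 0.6 m/s) or (horizontal distance between flask_500 and holder_500 below 0.03 m and z of flask_500 in the frame of holder_500 below 0.06 m and linear speed of flask_500 above 0.6 m/s)).
It fails at once if the beaker or the bottle is moved more than 30 mm (distance of any of beaker, bottle from where it was at the start of the episode above 0.03 m).
It also fails if it takes over 112 s, if anything falls off the work surface, if the arm or the gripper's body presses on something with over 40 N, if the wrist force passes 120 N, or if a joint passes its speed limit or range.

## Working session

There is one attempt and no reset: what is moved stays moved. The work goes in short steps, Python scripts to look and compute and a tool call to move; the robot and the scene stay as the last step left them, time stands still between calls to the robot, and variables do not carry over. Pictures are saved under pics/ and viewed, at most 14 in all, crops included, and the job is handed in when it is done.

Besides the shell and the picture viewer there is one more tool, called after "Call:" in YAML: its name, and indented under it one key for each argument. step_arm: Moves the arm, as the interface text tells. Its arguments: {"type":"object","properties":{"increments":{"type":"array","items":{"type":"array"}},"fingers":{"type":"number"},"grip_force":{"type":"number"}},"required":["increments"]}

```bash
mkdir -p pics; python3 - <<'E'
from plant import r
import cv2,numpy as np
for n in("top","side"):
    p,d=r.snapshot(n); c=r.calibration(n); print(n,c)
    np.savez(f"{n}0.npz",p=p,d=d,**{k:np.array(v) for k,v in c.items()})
    cv2.imwrite(f"pics/{n}0.png",cv2.resize(p[:,:,::-1],(800,500)))
s=r.get_state();print(s)
E
```

```text
top {'fov_y': 48.55179523198245, 'cx': 317.9515398231778, 'cy': 199.4349123937729, 'k1': -0.11564249205356968, 'R': array([[ 7.61293736e-02, -9.97097933e-01,  1.72730131e-04],
       [-9.71453157e-01, -7.42104044e-02, -2.25325496e-01],
       [ 2.24684405e-01,  1.69860897e-02, -9.74283527e-01]]), 't': array([-0.04259907,  0.53633443,  1.18483307])}
side {'fov_y': 51.66979921122026, 'cx': 316.5336567559739, 'cy': 199.20301262702816, 'k1': -0.08180904958331078, 'R': array([[ 0.9065871 , -0.42181334, -0.01316605],
       [-0.32188651, -0.67096875, -0.66797456],
       [ 0.27292657,  0.60981509, -0.74406763]]), 't': array([-0.4894675 ,  0.21007392,  0.9836777 ])}
{'clock': 0.1, 'q': array([-1.23821501,  0.68991681, -0.19450583,  1.56620578,  0.15729357,
        0.90251726, -0.2151072 ]), 'qd': array([ 8.39114574e-04, -2.39122665e-03, -2.37319529e-03, -1.00409648e-03,
        4.32017179e-05, -6.86283926e-04, -1.57578299e-03]), 'joint_torque': array([-4.15404502e-03, -5.28494668e+01, -1.27195459e+00, -1.53835773e+01,
       -5.26345486e-02,  1.97491936e-03,  2.86893862e-05]), 'tool_pos': array([0.18385585, 0.59676099, 0.23798859]), 'eef_rot': array([ 1.48810874e-01,  9.88865328e-01, -8.26753495e-04, -6.15296610e-05]), 'contact_force': array([-0.80732703,  0.13489916,  0.80103791]), 'moment': array([ 0.05488165,  0.02336274, -0.01161398]), 'finger_force': 0.0, 'opening': 0.9995512313362716}
```

View pics/top0.png

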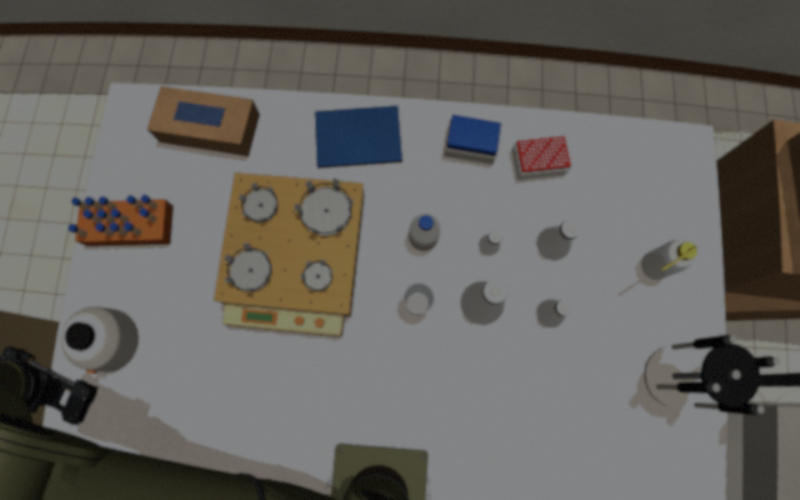

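View pics/side0.png

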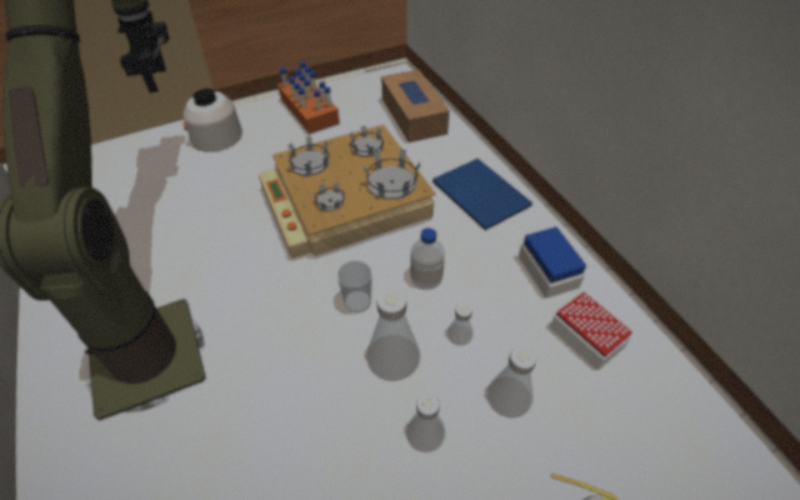

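```bash
cat > h.py <<'E'
import numpy as np,cv2
def K(c):
    f=200/np.tan(np.radians(float(c["fov_y"]))/2); return np.array([[f,0,float(c["cx"])],[0,f,float(c["cy"])],[0,0,1]])
def ray(c,uv):
    p=cv2.undistortPoints(np.array([[uv]],float),K(c),np.array([float(c["k1"]),0,0,0]),None)
    # iterate exactly
    k=np.array(K(c)); d=(np.array(uv)-k[:2,2])/k[0,0]; s=d.copy()
    for _ in range(30): s=d/(1+float(c["k1"])*(s@s))
    R=np.array(c["R"]);t=np.array(c["t"])
    return -R.T@t, R.T@np.array([s[0],s[1],1])
def plane(c,uv,z):
    o,v=ray(c,uv); return o+v*(z-o[2])/v[2]
def tri(cs,uvs):
    A=np.zeros((3,3));b=np.zeros(3);L=[]
    for c,uv in zip(cs,uvs):
        o,v=ray(c,uv);v=v/np.linalg.norm(v);P=np.eye(3)-np.outer(v,v);A+=P;b+=P@o;L.append((o,P))
    X=np.linalg.solve(A,b); return X,[np.linalg.norm(P@(X-o)) for o,P in L]
def proj(c,X):
    Xc=np.array(c["R"])@X+np.array(c["t"]);s=Xc[:2]/Xc[2];k=K(c)
    return k[:2,2]+k[0,0]*s*(1+float(c["k1"])*(s@s))
E
python3 - <<'E'
import numpy as np,cv2
def crop(n,u,v,w,h,s):
    p=np.load(n+"0.npz")["p"][v:v+h,u:u+w,::-1]
    p=cv2.convertScaleAbs(cv2.resize(p,None,fx=s,fy=s,interpolation=cv2.INTER_CUBIC),alpha=1.4)
    for i in range(0,w,20): cv2.putText(p,str(u+i),(i*s,10),0,.35,(0,0,255));cv2.line(p,(i*s,0),(i*s,p.shape[0]),(0,120,255),1)
    for i in range(0,h,20): cv2.putText(p,str(v+i),(0,i*s+4),0,.35,(0,0,255));cv2.line(p,(0,i*s),(p.shape[1],i*s),(0,120,255),1)
    cv2.imwrite(f"pics/{n}_{u}.png",p)
crop("top",320,160,160,110,5)
crop("side",260,170,200,200,3)
crop("top",170,130,130,120,5)
crop("side",200,90,160,110,5)
E
```

```text
(no output)
```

View pics/top_320.png

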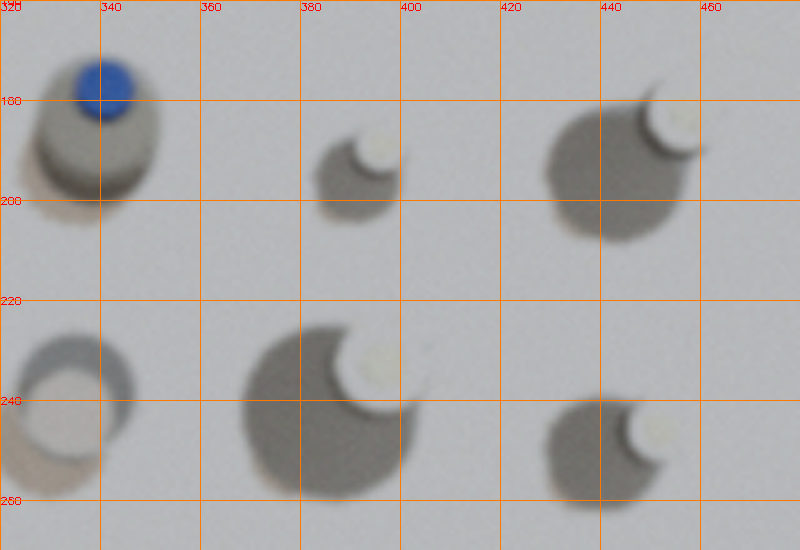

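View pics/side_260.png

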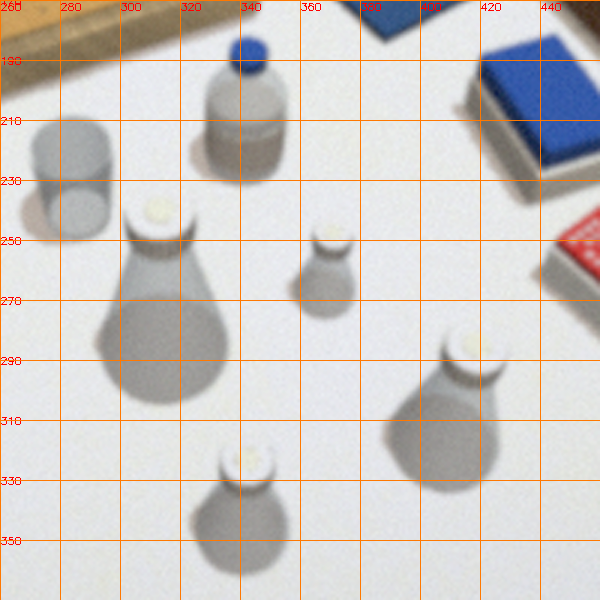

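View pics/top_170.png

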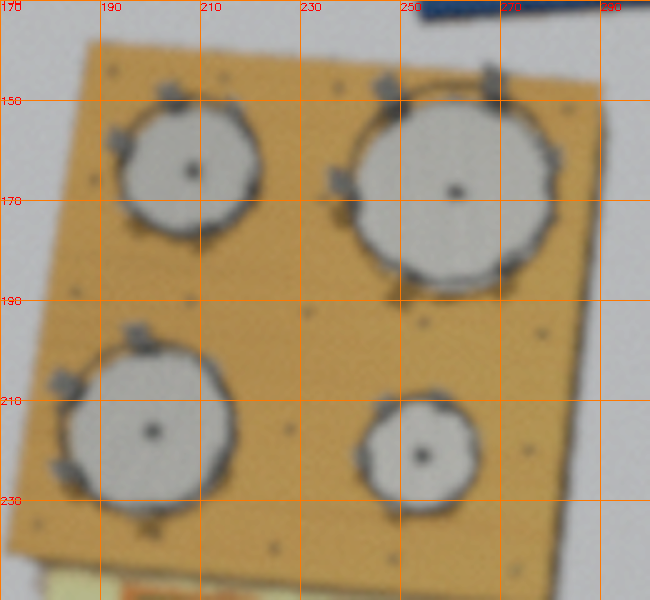

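View pics/side_200.png

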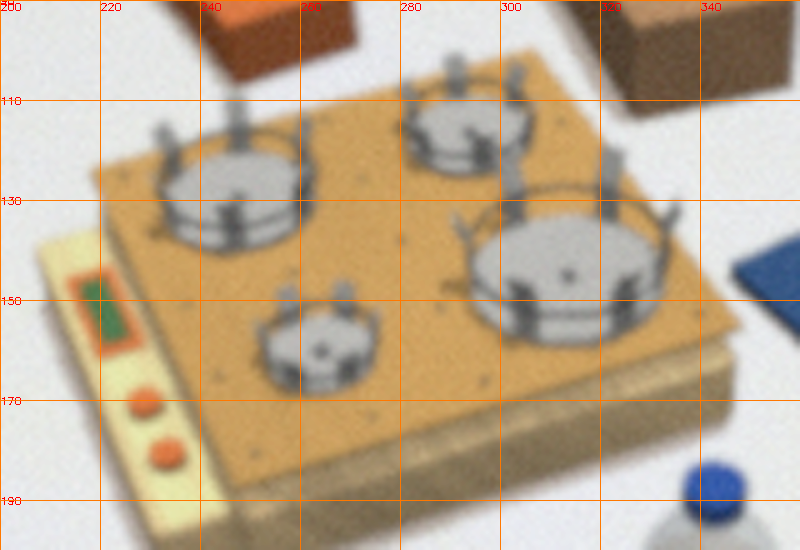

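```bash
python3 - <<'E'
import numpy as np
from h import *
T=np.load("top0.npz");S=np.load("side0.npz")
P={"f50":((396.3,189.7),(371,247.5),.087),"f125":((451,246.5),(342,323),.118),"f250":((456.5,184),(418,284.5),.144),"f500":((396,232.5),(312.5,240),.184),
"h50":((254.5,221),(264,160),.089),"h125":((208.5,164),(295,115),.089),"h250":((200.5,216),(248,129),.089),"h500":((261,168),(313.5,145),.089),
"bottle":((340.8,176.5),(342.5,185.5),.138)}
for k,(a,b,z) in P.items():
    X,e=tri([T,S],[a,b]); print(k,X.round(4),np.round(e,4),"T",plane(T,a,z)[:2].round(4),"S",plane(S,b,z)[:2].round(4))
print("beaker",plane(T,(334.5,248),.0),"bottle base?")
print([ (k,plane(T,uv,0)[:2].round(3)) for k,uv in {"b50":(391.5,196.5),"b125":(439.8,249.5),"b250":(442.5,195),"b500":(386,243)}.items()])
H={k:plane(T,P[k][0],.089)[:2] for k in P if k[0]=='h'}
print({(a,b):np.linalg.norm(H[a]-H[b]).round(4) for a in H for b in H if a<b})
E
```

```text
f50 [ 0.5769 -0.2168  0.0882] [0.0009 0.0009] T [ 0.5763 -0.2167] S [ 0.5784 -0.2161]
f125 [ 0.4255 -0.3639  0.1167] [0.001 0.001] T [ 0.4243 -0.3633] S [ 0.4262 -0.3644]
f250 [ 0.5903 -0.3686  0.1467] [0.0017 0.0017] T [ 0.5893 -0.3689] S [ 0.5934 -0.3677]
f500 [ 0.4394 -0.2042  0.1836] [0.0008 0.0008] T [ 0.4402 -0.2043] S [ 0.4384 -0.2044]
h50 [0.4579 0.1653 0.0906] [0.0003 0.0003] T [0.4584 0.1655] S [0.458  0.1669]
h125 [0.6107 0.3115 0.0951] [0.0021 0.0021] T [0.6104 0.3134] S [0.6159 0.3194]
h250 [0.4606 0.3151 0.0912] [0.0004 0.0004] T [0.4605 0.3158] S [0.4616 0.3179]
h500 [0.6085 0.1636 0.0899] [0.0007 0.0007] T [0.6095 0.1637] S [0.6082 0.1646]
bottle [ 0.5854 -0.0586  0.1417] [0.0011 0.0011] T [ 0.5875 -0.0589] S [ 0.5859 -0.0556]
beaker [ 0.41247711 -0.05907926  0.        ] bottle base?
[('b50', array([ 0.578, -0.217])), ('b125', array([ 0.43 , -0.365])), ('b250', array([ 0.594, -0.37 ])), ('b500', array([ 0.438, -0.207]))]
{('h50', 'h500'): np.float64(0.1511), ('h125', 'h50'): np.float64(0.2121), ('h125', 'h250'): np.float64(0.1499), ('h125', 'h500'): np.float64(0.1498), ('h250', 'h50'): np.float64(0.1503), ('h250', 'h500'): np.float64(0.2129)}
```

Call:
step_arm:
  increments:
    - [[4,-2.5,0],[0,0,0]]
    - [[4,-2.5,0],[0,0,0]]
    - [[4,-2.5,0],[0,0,0]]
    - [[4,-2.5,0],[0,0,0]]
    - [[4,-2.5,0],[0,0,0]]
    - [[4,-2.5,0],[0,0,0]]
    - [[0.4,-4.5,0],[0,0,0]]
    - [[0.4,-4.5,0],[0,0,0]]
    - [[0.4,-4.5,0],[0,0,0]]
    - [[0.4,-4.5,0],[0,0,0]]
  fingers: 1
  grip_force: 30

```text
clock: 1.1
tool_pos: [0.4398, 0.2653, 0.2385]
eef_rot: [0.149, 0.989, -0.0, -0.0]
contact_force: [1.2, 0.2, 0.2]
opening: 0.999
finger_force: 0.0
```

Call:
step_arm:
  increments:
    - [[0,-4.7,0],[0,0,0]]
    - [[0,-4.7,0],[0,0,0]]
    - [[0,-4.7,0],[0,0,0]]
    - [[0,-4.7,0],[0,0,0]]
    - [[0,-4.7,0],[0,0,0]]
    - [[0,-4.7,0],[0,0,0]]
    - [[0,-4.7,0],[0,0,0]]
    - [[0,-4.7,0],[0,0,0]]
    - [[0,-4.7,0],[0,0,0]]
    - [[0,-4.7,0],[0,0,0]]

```text
clock: 2.1
tool_pos: [0.4395, -0.2046, 0.2386]
eef_rot: [0.149, 0.989, 0.0, -0.0]
contact_force: [1.1, 0.8, 0.4]
opening: 0.998
finger_force: 0.0
```

```bash
cat > w.py <<'E'
from plant import r
import numpy as np,cv2,sys
from h import *
n=sys.argv[1]
c=r.calibration("wrist");p,d=r.snapshot("wrist");s=r.get_state()
np.savez(n+".npz",p=p,d=d,**{k:np.array(v) for k,v in c.items()})
cv2.imwrite(f"pics/{n}.png",p[:,:,::-1])
print(s["tool_pos"].round(4),s["clock"])
for k,X in dict(f50=(.5769,-.2167,.087),f125=(.4250,-.3637,.118),f250=(.5903,-.3686,.144),f500=(.4396,-.2043,.184),h50=(.4587,.1656,.089),h500=(.6087,.1636,.089),h125=(.6107,.3136,.089),h250=(.4607,.3156,.089)).items():
    X=np.array(X); 
    if (np.array(c["R"])@X+np.array(c["t"]))[2]>0: print(k,proj(c,X).round(1))
print("axis",[proj(c,s["tool_pos"]*[1,1,0]+np.array([0,0,z])).round(1) for z in (.184,.1)])
E
python3 w.py w1
```

```text
[ 0.4382 -0.2147  0.2384] 2.15
f50 [340.1 294.3]
f125 [152.6 223.3]
f250 [207.6 374. ]
f500 [315.4 217. ]
h50 [686.9  92.3]
h500 [676.6 229.1]
h125 [805.7 192.9]
h250 [831.   51.9]
axis [array([300.9, 219.3]), array([304.8, 186.9])]
```

View pics/w1.png

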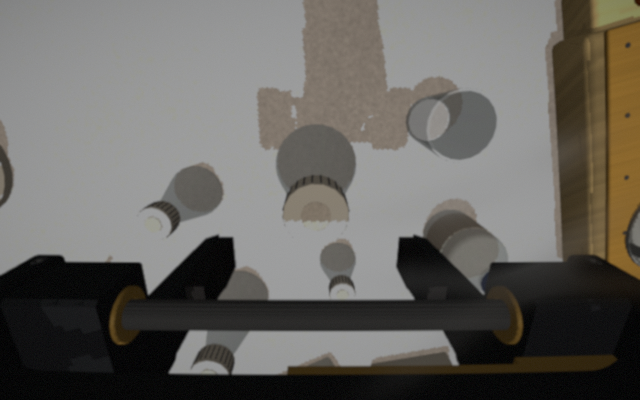

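Call:
step_arm:
  increments:
    - [[0,0,0],[0,0,0]]
    - [[0,0,0],[0,0,0]]
    - [[0,0,0],[0,0,0]]
    - [[0,0,-1],[0,0,0]]
    - [[0,0,-1.5],[0,0,0]]
    - [[0,0,-1],[0,0,0]]
    - [[0,0,0],[0,0,0]]
    - [[0,0,0],[0,0,0]]
    - [[0,0,0],[0,0,0]]
    - [[0,0,0],[0,0,0]]

```text
clock: 3.15
tool_pos: [0.4403, -0.2027, 0.2042]
eef_rot: [0.149, 0.989, -0.0, 0.0]
contact_force: [-0.4, 0.1, 1.0]
opening: 1.002
finger_force: 0.0
```

Call:
step_arm:
  increments:
    - [[0,-0.1,-0.5],[0,0,0]]
    - [[0,0,-1],[0,0,0]]
    - [[0,0,-1.3],[0,0,0]]
    - [[0,0,-1.3],[0,0,0]]
    - [[0,0,-0.8],[0,0,0]]
    - [[0,0,-0.4],[0,0,0]]
    - [[0,0,0],[0,0,0]]
    - [[0,0,0],[0,0,0]]
    - [[0,0,0],[0,0,0]]
    - [[0,0,0],[0,0,0]]

```text
clock: 4.15
tool_pos: [0.4402, -0.2038, 0.1512]
eef_rot: [0.149, 0.989, -0.0, 0.0]
contact_force: [-0.4, -0.7, 0.2]
opening: 0.996
finger_force: 0.0
```

Call:
step_arm:
  increments:
    - [[0,0,0],[0,0,0]]
    - [[0,0,0],[0,0,0]]
    - [[0,0,0],[0,0,0]]
    - [[0,0,0],[0,0,0]]
    - [[0,0,0],[0,0,0]]
    - [[0,0,0],[0,0,0]]
    - [[0,0,0],[0,0,0]]
    - [[0,0,0],[0,0,0]]
    - [[0,0,0],[0,0,0]]
    - [[0,0,0],[0,0,0]]
  fingers: 0
  grip_force: 30

```text
clock: 5.15
tool_pos: [0.4399, -0.2038, 0.1507]
eef_rot: [0.149, 0.989, -0.0, -0.0]
contact_force: [-0.4, -1.6, 0.8]
opening: 0.534
finger_force: 30.0
```

Call:
step_arm:
  increments:
    - [[0,0,0.5],[0,0,0]]
    - [[0,0,1.5],[0,0,0]]
    - [[0,0,2.5],[0,0,0]]
    - [[0,0,2.5],[0,0,0]]
    - [[0,0,2.5],[0,0,0]]
    - [[0,0,2.5],[0,0,0]]
    - [[0,0,2],[0,0,0]]
    - [[0,0,1],[0,0,0]]
    - [[0,0,0.7],[0,0,0]]
    - [[0,0,0.3],[0,0,0]]

```text
clock: 6.15
tool_pos: [0.4396, -0.2035, 0.3107]
eef_rot: [0.149, 0.989, 0.0, -0.0]
contact_force: [0.8, -0.4, -2.7]
opening: 0.536
finger_force: 30.0
```

Call:
step_arm:
  increments:
    - [[0.28,0.61,0],[0,0,0]]
    - [[0.57,1.23,0],[0,0,0]]
    - [[0.85,1.84,0],[0,0,0]]
    - [[1.13,2.45,0],[0,0,0]]
    - [[1.13,2.45,0],[0,0,0]]
    - [[1.13,2.45,0],[0,0,0]]
    - [[1.13,2.45,0],[0,0,0]]
    - [[1.13,2.45,0],[0,0,0]]
    - [[1.13,2.45,0],[0,0,0]]
    - [[1.13,2.45,0],[0,0,0]]

```text
clock: 7.15
tool_pos: [0.536, 0.0074, 0.3099]
eef_rot: [0.148, 0.989, 0.0, -0.001]
contact_force: [0.3, 0.5, -3.2]
opening: 0.539
finger_force: 30.0
```

Call:
step_arm:
  increments:
    - [[1.13,2.45,0],[0,0,0]]
    - [[1.13,2.45,0],[0,0,0]]
    - [[1.13,2.45,0],[0,0,0]]
    - [[1.13,2.45,0],[0,0,0]]
    - [[1.13,2.45,0],[0,0,0]]
    - [[0.85,1.84,0],[0,0,0]]
    - [[0.57,1.23,0],[0,0,0]]
    - [[0.28,0.61,0],[0,0,0]]
    - [[0,0,0],[0,0,0]]
    - [[0,0,0],[0,0,0]]

```text
clock: 8.15
tool_pos: [0.6093, 0.1628, 0.3104]
eef_rot: [0.149, 0.989, -0.001, -0.0]
contact_force: [-0.4, 0.3, -3.0]
opening: 0.533
finger_force: 30.0
```

Call:
step_arm:
  increments:
    - [[0,0.08,-0.5],[0,0,0]]
    - [[0,0,-0.7],[0,0,0]]
    - [[0,0,-0.7],[0,0,0]]
    - [[0,0,-0.7],[0,0,0]]
    - [[0,0,-0.7],[0,0,0]]
    - [[0,0,-0.7],[0,0,0]]
    - [[0,0,-0.7],[0,0,0]]
    - [[0,0,-0.7],[0,0,0]]
    - [[0,0,-0.4],[0,0,0]]
    - [[0,0,-0.2],[0,0,0]]

```text
clock: 9.15
tool_pos: [0.6094, 0.1646, 0.2502]
eef_rot: [0.149, 0.989, -0.0, -0.0]
contact_force: [-0.4, 0.6, -2.6]
opening: 0.537
finger_force: 30.0
```

Call:
step_arm:
  increments:
    - [[0,0,-0.2],[0,0,0]]
    - [[0,0,-0.2],[0,0,0]]
    - [[0,0,-0.2],[0,0,0]]
    - [[0,0,-0.2],[0,0,0]]
    - [[0,0,-0.1],[0,0,0]]
    - [[0,0,-0.1],[0,0,0]]
    - [[0,0,0],[0,0,0]]
    - [[0,0,0],[0,0,0]]
    - [[0,0,0],[0,0,0]]
    - [[0,0,0],[0,0,0]]

```text
clock: 10.15
tool_pos: [0.6096, 0.1648, 0.2409]
eef_rot: [0.149, 0.989, 0.0, 0.0]
contact_force: [0.3, -0.7, -3.3]
opening: 0.537
finger_force: 30.0
```

Call:
step_arm:
  increments:
    - [[0,0,-0.1],[0,0,0]]
    - [[0,0,-0.1],[0,0,0]]
    - [[0,0,0],[0,0,0]]
    - [[0,0,0],[0,0,0]]
    - [[0,0,0],[0,0,0]]
    - [[0,0,0],[0,0,0]]
    - [[0,0,0],[0,0,0]]
    - [[0,0,0],[0,0,0]]
    - [[0,0,0],[0,0,0]]
    - [[0,0,0],[0,0,0]]

```text
clock: 11.15
tool_pos: [0.6101, 0.1646, 0.2397]
eef_rot: [0.149, 0.989, 0.0, 0.001]
contact_force: [-1.0, -0.7, 5.3]
opening: 0.533
finger_force: 30.0
```

Call:
step_arm:
  increments:
    - [[0,0,0],[0,0,0]]
    - [[0,0,0],[0,0,0]]
    - [[0,0,0],[0,0,0]]
    - [[0,0,0],[0,0,0]]
    - [[0,0,0],[0,0,0]]
    - [[0,0,0],[0,0,0]]
    - [[0,0,0.3],[0,0,0]]
    - [[0,0,0.7],[0,0,0]]
    - [[0,0,1],[0,0,0]]
    - [[0,0,1],[0,0,0]]
  fingers: 1

```text
clock: 12.15
tool_pos: [0.6097, 0.1649, 0.2699]
eef_rot: [0.149, 0.989, 0.0, 0.0]
contact_force: [-0.7, 0.4, 1.1]
opening: 1.0
finger_force: 0.0
```

Call:
step_arm:
  increments:
    - [[0,0,1.5],[0,0,0]]
    - [[0,0,1.5],[0,0,0]]
    - [[0,0,1],[0,0,0]]
    - [[-0.5,-1.2,0],[0,0,0]]
    - [[-1,-2.5,0],[0,0,0]]
    - [[-1.5,-4,0],[0,0,0]]
    - [[-1.5,-4,0],[0,0,0]]
    - [[-1.5,-4,0],[0,0,0]]
    - [[-1.5,-4,0],[0,0,0]]
    - [[-1.5,-4,0],[0,0,0]]

```text
clock: 13.15
tool_pos: [0.5176, -0.0748, 0.3083]
eef_rot: [0.149, 0.989, -0.0, -0.001]
contact_force: [0.9, -0.8, 0.0]
opening: 1.003
finger_force: 0.0
```

Call:
step_arm:
  increments:
    - [[-1.1,-3.4,-1.8],[0,0,0]]
    - [[-1.1,-3.4,-1.8],[0,0,0]]
    - [[-1.1,-3.4,-1.8],[0,0,0]]
    - [[-1.1,-3.4,-1.8],[0,0,0]]
    - [[-1.1,-3.4,-1.8],[0,0,0]]
    - [[-1.1,-3.4,-1.8],[0,0,0]]
    - [[-1.1,-3.4,-1.8],[0,0,0]]
    - [[-0.9,-2.8,-1.5],[0,0,0]]
    - [[-0.6,-1.7,-1.2],[0,0,0]]
    - [[-0.27,-0.86,-0.7],[0,0,0]]

```text
clock: 14.15
tool_pos: [0.4227, -0.3653, 0.1475]
eef_rot: [0.15, 0.989, 0.0, -0.001]
contact_force: [0.1, 0.4, 0.3]
opening: 0.999
finger_force: 0.0
```

Call:
step_arm:
  increments:
    - [[0,0,0],[0,0,0]]
    - [[0,0,0],[0,0,0]]
    - [[0,0,-1],[0,0,0]]
    - [[0,0,-1.5],[0,0,0]]
    - [[0,0,-1.5],[0,0,0]]
    - [[0,0,-1],[0,0,0]]
    - [[0,0,-0.7],[0,0,0]]
    - [[0,0,-0.4],[0,0,0]]
    - [[0,0,0],[0,0,0]]
    - [[0,0,0],[0,0,0]]

```text
clock: 15.15
tool_pos: [0.4251, -0.364, 0.0881]
eef_rot: [0.149, 0.989, -0.0, 0.0]
contact_force: [0.3, 0.5, 0.1]
opening: 0.997
finger_force: 0.0
```

Call:
step_arm:
  increments:
    - [[0,0,0],[0,0,0]]
    - [[0,0,0],[0,0,0]]
    - [[0,0,0],[0,0,0]]
    - [[0,0,0],[0,0,0]]
    - [[0,0,0],[0,0,0]]
    - [[0,0,0],[0,0,0]]
    - [[0,0,0],[0,0,0]]
    - [[0,0,0],[0,0,0]]
    - [[0,0,0],[0,0,0]]
    - [[0,0,0],[0,0,0]]
  fingers: 0

```text
clock: 16.15
tool_pos: [0.4249, -0.3639, 0.0877]
eef_rot: [0.149, 0.989, 0.0, 0.0]
contact_force: [0.1, -0.7, -0.7]
opening: 0.386
finger_force: 30.0
```

Call:
step_arm:
  increments:
    - [[0,0,0.5],[0,0,0]]
    - [[0,0,1.5],[0,0,0]]
    - [[0,0,2.5],[0,0,0]]
    - [[0,0,2.5],[0,0,0]]
    - [[0,0,2.5],[0,0,0]]
    - [[0,0,2.5],[0,0,0]]
    - [[0,0,2],[0,0,0]]
    - [[0,0,1],[0,0,0]]
    - [[0,0,0.7],[0,0,0]]
    - [[0,0,0.3],[0,0,0]]

```text
clock: 17.15
tool_pos: [0.4247, -0.3638, 0.2478]
eef_rot: [0.149, 0.989, 0.0, -0.0]
contact_force: [0.2, -0.8, -1.8]
opening: 0.385
finger_force: 30.0
```

Call:
step_arm:
  increments:
    - [[0.2,0.7,0],[0,0,0]]
    - [[0.2,1.5,0],[0,0,0]]
    - [[0.2,2.5,0],[0,0,0]]
    - [[0.2,3.8,0],[0,0,0]]
    - [[0.2,3.8,0],[0,0,0]]
    - [[0.2,3.8,0],[0,0,0]]
    - [[0.2,3.8,0],[0,0,0]]
    - [[0.2,3.8,0],[0,0,0]]
    - [[0.2,3.8,0],[0,0,0]]
    - [[0.2,3.8,0],[0,0,0]]

```text
clock: 18.15
tool_pos: [0.4438, -0.048, 0.2473]
eef_rot: [0.148, 0.989, 0.0, -0.001]
contact_force: [0.5, -0.2, -1.5]
opening: 0.385
finger_force: 30.0
```

Call:
step_arm:
  increments:
    - [[0.2,3.8,0],[0,0,0]]
    - [[0.2,3.8,0],[0,0,0]]
    - [[0.2,3.8,0],[0,0,0]]
    - [[0.2,3.8,0],[0,0,0]]
    - [[0.2,3.8,0],[0,0,0]]
    - [[0.2,3.8,0],[0,0,0]]
    - [[0.5,3.8,0],[0,0,0]]
    - [[1.2,2.9,0],[0,0,0]]
    - [[2,2,0],[0,0,0]]
    - [[2.5,1.2,0],[0,0,0]]

```text
clock: 19.15
tool_pos: [0.5164, 0.2802, 0.2471]
eef_rot: [0.146, 0.989, 0.0, -0.001]
contact_force: [-0.9, 0.3, -2.0]
opening: 0.38
finger_force: 30.0
```

Call:
step_arm:
  increments:
    - [[2.5,1.2,0],[0,0,0]]
    - [[2.5,1,0],[0,0,0]]
    - [[2,0.8,0],[0,0,0]]
    - [[1.2,0.4,0],[0,0,0]]
    - [[0.7,0.2,0],[0,0,0]]
    - [[0.33,0.17,0],[0,0,0]]
    - [[0,0,0],[0,0,0]]
    - [[0,0,0],[0,0,0]]
    - [[0,0,0],[0,0,0]]
    - [[0,0,0],[0,0,0]]

```text
clock: 20.15
tool_pos: [0.6108, 0.3137, 0.248]
eef_rot: [0.149, 0.989, -0.0, -0.0]
contact_force: [0.9, -0.4, -1.7]
opening: 0.385
finger_force: 30.0
```

Call:
step_arm:
  increments:
    - [[0,0,-0.5],[0,0,0]]
    - [[0,0,-0.8],[0,0,0]]
    - [[0,0,-0.8],[0,0,0]]
    - [[0,0,-0.8],[0,0,0]]
    - [[0,0,-0.8],[0,0,0]]
    - [[0,0,-0.8],[0,0,0]]
    - [[0,0,-0.8],[0,0,0]]
    - [[0,0,-0.6],[0,0,0]]
    - [[0,0,-0.4],[0,0,0]]
    - [[0,0,-0.2],[0,0,0]]

```text
clock: 21.15
tool_pos: [0.611, 0.3138, 0.1823]
eef_rot: [0.149, 0.989, -0.0, -0.0]
contact_force: [0.1, -0.3, -1.1]
opening: 0.381
finger_force: 30.0
```

Call:
step_arm:
  increments:
    - [[0,0,-0.2],[0,0,0]]
    - [[0,0,-0.1],[0,0,0]]
    - [[0,0,-0.1],[0,0,0]]
    - [[0,0,-0.1],[0,0,0]]
    - [[0,0,-0.1],[0,0,0]]
    - [[0,0,0],[0,0,0]]
    - [[0,0,0],[0,0,0]]
    - [[0,0,0],[0,0,0]]
    - [[0,0,0],[0,0,0]]
    - [[0,0,0],[0,0,0]]

```text
clock: 22.15
tool_pos: [0.6112, 0.314, 0.177]
eef_rot: [0.149, 0.989, 0.0, 0.0]
contact_force: [-1.0, 0.4, 1.7]
opening: 0.38
finger_force: 30.0
```

Call:
step_arm:
  increments:
    - [[0,0,0],[0,0,0]]
    - [[0,0,0],[0,0,0]]
    - [[0,0,0],[0,0,0]]
    - [[0,0,0],[0,0,0]]
    - [[0,0,0],[0,0,0]]
    - [[0,0,0.5],[0,0,0]]
    - [[0,0,1.2],[0,0,0]]
    - [[0,0,2],[0,0,0]]
    - [[0,0,2.5],[0,0,0]]
    - [[0,0,2.5],[0,0,0]]
  fingers: 1

```text
clock: 23.15
tool_pos: [0.6113, 0.314, 0.2657]
eef_rot: [0.149, 0.989, 0.0, 0.0]
contact_force: [-0.2, 0.1, 0.5]
opening: 0.997
finger_force: 0.0
```

Call:
step_arm:
  increments:
    - [[0,0,2],[0,0,0]]
    - [[0,0,1.5],[0,0,0]]
    - [[0,0,0.7],[0,0,0]]
    - [[-0.1,-1,0],[0,0,0]]
    - [[-0.2,-2,0],[0,0,0]]
    - [[-0.3,-3.3,0],[0,0,0]]
    - [[-0.3,-4,0],[0,0,0]]
    - [[-0.3,-4,0],[0,0,0]]
    - [[-0.3,-4,0],[0,0,0]]
    - [[-0.3,-4,0],[0,0,0]]

```text
clock: 24.15
tool_pos: [0.592, 0.0881, 0.3049]
eef_rot: [0.149, 0.989, -0.001, -0.001]
contact_force: [-0.2, -1.6, 0.2]
opening: 1.0
finger_force: 0.0
```

Call:
step_arm:
  increments:
    - [[-0.3,-4,0],[0,0,0]]
    - [[0,-4,0],[0,0,0]]
    - [[0,-4,0],[0,0,0]]
    - [[0,-4,-1.5],[0,0,0]]
    - [[0,-4,-1.5],[0,0,0]]
    - [[0,-4,-1.5],[0,0,0]]
    - [[0,-4,-1.5],[0,0,0]]
    - [[0,-4,-1.5],[0,0,0]]
    - [[0,-4,-1.5],[0,0,0]]
    - [[0,-4,-1.5],[0,0,0]]

```text
clock: 25.15
tool_pos: [0.5885, -0.3112, 0.1993]
eef_rot: [0.149, 0.989, 0.0, -0.001]
contact_force: [0.4, -0.0, 0.5]
opening: 1.0
finger_force: 0.0
```

Call:
step_arm:
  increments:
    - [[0,-2.9,-1.2],[0,0,0]]
    - [[0,-1.8,-0.8],[0,0,0]]
    - [[0,-0.9,-0.5],[0,0,0]]
    - [[0,-0.3,0],[0,0,0]]
    - [[0,0,0],[0,0,0]]
    - [[0,0,0],[0,0,0]]
    - [[0,0,0],[0,0,0]]
    - [[0,0,0],[0,0,0]]
    - [[0,0,0],[0,0,0]]
    - [[0,0,0],[0,0,0]]

```text
clock: 26.15
tool_pos: [0.5902, -0.368, 0.1759]
eef_rot: [0.149, 0.989, 0.0, 0.0]
contact_force: [0.5, -0.1, -1.2]
opening: 0.997
finger_force: 0.0
```

```bash
python3 w.py w2
```

```text
[ 0.5902 -0.3681  0.1758] 26.2
f50 [497.1 131.2]
f125 [237.4 -43.8]
f250 [314.  230.3]
f500 [ 630.2 -223.5]
h50 [ 949.1 -159.5]
h500 [946.2  39.8]
h125 [1024.7   15.4]
h250 [891.2 -89.3]
axis [array([314.6, 261.9]), array([314.9, 206.7])]
```

View pics/w2.png

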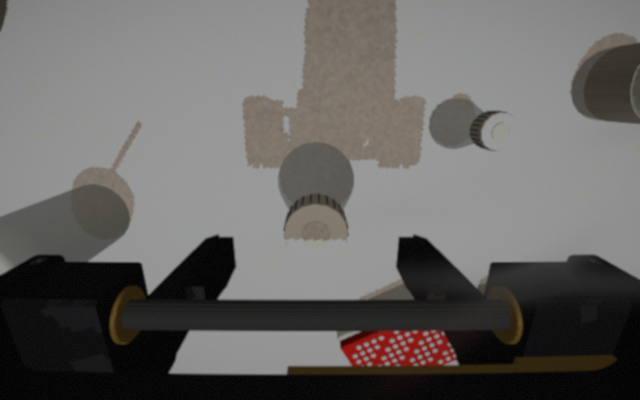

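Call:
step_arm:
  increments:
    - [[0,0,-0.7],[0,0,0]]
    - [[0,0,-1.3],[0,0,0]]
    - [[0,0,-1.5],[0,0,0]]
    - [[0,0,-1.3],[0,0,0]]
    - [[0,0,-0.8],[0,0,0]]
    - [[0,0,-0.5],[0,0,0]]
    - [[0,0,-0.2],[0,0,0]]
    - [[0,0,0],[0,0,0]]
    - [[0,0,0],[0,0,0]]
    - [[0,0,0],[0,0,0]]

```text
clock: 27.2
tool_pos: [0.5905, -0.3684, 0.1134]
eef_rot: [0.149, 0.989, -0.0, 0.001]
contact_force: [-0.0, 0.1, 0.8]
opening: 1.0
finger_force: 0.0
```

Call:
step_arm:
  increments:
    - [[0,0,0],[0,0,0]]
    - [[0,0,0],[0,0,0]]
    - [[0,0,0],[0,0,0]]
    - [[0,0,0],[0,0,0]]
    - [[0,0,0],[0,0,0]]
    - [[0,0,0],[0,0,0]]
    - [[0,0,0],[0,0,0]]
    - [[0,0,0],[0,0,0]]
    - [[0,0,0],[0,0,0]]
    - [[0,0,0],[0,0,0]]
  fingers: 0

```text
clock: 28.2
tool_pos: [0.5902, -0.3681, 0.1127]
eef_rot: [0.149, 0.989, 0.0, -0.0]
contact_force: [0.6, 0.0, -1.1]
opening: 0.462
finger_force: 30.0
```

Call:
step_arm:
  increments:
    - [[0,0,0.5],[0,0,0]]
    - [[0,0,1.5],[0,0,0]]
    - [[0,0,2.5],[0,0,0]]
    - [[0,0,2.5],[0,0,0]]
    - [[0,0,2.5],[0,0,0]]
    - [[0,0,2.5],[0,0,0]]
    - [[0,0,2],[0,0,0]]
    - [[0,0,1],[0,0,0]]
    - [[0,0,0.7],[0,0,0]]
    - [[0,0,0.3],[0,0,0]]

```text
clock: 29.2
tool_pos: [0.59, -0.3681, 0.2731]
eef_rot: [0.149, 0.989, -0.0, 0.0]
contact_force: [-0.6, -0.3, -2.0]
opening: 0.47
finger_force: 30.0
```

Call:
step_arm:
  increments:
    - [[-0.4,0.8,0],[0,0,0]]
    - [[-0.8,1.6,0],[0,0,0]]
    - [[-1.2,2.6,0],[0,0,0]]
    - [[-1.5,3.6,0],[0,0,0]]
    - [[-1.5,3.6,0],[0,0,0]]
    - [[-1.5,3.6,0],[0,0,0]]
    - [[-1.5,3.6,0],[0,0,0]]
    - [[-1.5,3.6,0],[0,0,0]]
    - [[-1.5,3.6,0],[0,0,0]]
    - [[-1.5,3.6,0],[0,0,0]]

```text
clock: 30.2
tool_pos: [0.4592, -0.0644, 0.2722]
eef_rot: [0.149, 0.989, 0.0, -0.001]
contact_force: [-0.2, 0.3, -1.8]
opening: 0.467
finger_force: 30.0
```

Call:
step_arm:
  increments:
    - [[0,3.6,0],[0,0,0]]
    - [[0,3.6,0],[0,0,0]]
    - [[0,3.6,0],[0,0,0]]
    - [[0,3.6,0],[0,0,0]]
    - [[0,3.6,0],[0,0,0]]
    - [[0,3.6,0],[0,0,0]]
    - [[0,3.6,0],[0,0,0]]
    - [[0,3.6,0],[0,0,0]]
    - [[0,3,0],[0,0,0]]
    - [[0,2.4,0],[0,0,0]]

```text
clock: 31.2
tool_pos: [0.4595, 0.2779, 0.272]
eef_rot: [0.148, 0.989, -0.0, -0.001]
contact_force: [0.1, -0.7, -1.7]
opening: 0.465
finger_force: 30.0
```

Call:
step_arm:
  increments:
    - [[0,1.8,0],[0,0,0]]
    - [[0,1.2,0],[0,0,0]]
    - [[0,0.7,0],[0,0,0]]
    - [[0,0.3,0],[0,0,0]]
    - [[0,0,-0.5],[0,0,0]]
    - [[0,0,-0.6],[0,0,0]]
    - [[0,0,-0.6],[0,0,0]]
    - [[0,0,-0.5],[0,0,0]]
    - [[0,0,0],[0,0,0]]
    - [[0,0,0],[0,0,0]]

```text
clock: 32.2
tool_pos: [0.4612, 0.3157, 0.2506]
eef_rot: [0.149, 0.989, -0.0, -0.0]
contact_force: [0.4, 0.9, -1.0]
opening: 0.463
finger_force: 30.0
```

Lower: to 0.2018, i.e. −4.9 cm.

Call:
step_arm:
  increments:
    - [[0,0,-0.4],[0,0,0]]
    - [[0,0,-0.6],[0,0,0]]
    - [[0,0,-0.7],[0,0,0]]
    - [[0,0,-0.7],[0,0,0]]
    - [[0,0,-0.7],[0,0,0]]
    - [[0,0,-0.6],[0,0,0]]
    - [[0,0,-0.4],[0,0,0]]
    - [[0,0,-0.2],[0,0,0]]
    - [[0,0,-0.1],[0,0,0]]
    - [[0,0,0],[0,0,0]]

```text
clock: 33.2
tool_pos: [0.4611, 0.3158, 0.2067]
eef_rot: [0.149, 0.989, -0.0, -0.0]
contact_force: [-1.3, -0.3, -1.8]
opening: 0.458
finger_force: 30.0
```

Call:
step_arm:
  increments:
    - [[0,0,-0.1],[0,0,0]]
    - [[0,0,-0.1],[0,0,0]]
    - [[0,0,-0.1],[0,0,0]]
    - [[0,0,-0.1],[0,0,0]]
    - [[0,0,-0.1],[0,0,0]]
    - [[0,0,0],[0,0,0]]
    - [[0,0,0],[0,0,0]]
    - [[0,0,0],[0,0,0]]
    - [[0,0,0],[0,0,0]]
    - [[0,0,0],[0,0,0]]

```text
clock: 34.2
tool_pos: [0.461, 0.3161, 0.2023]
eef_rot: [0.149, 0.989, 0.0, 0.0]
contact_force: [-2.7, -0.5, 4.9]
opening: 0.467
finger_force: 30.0
```

Call:
step_arm:
  increments:
    - [[0,0,0],[0,0,0]]
    - [[0,0,0],[0,0,0]]
    - [[0,0,0],[0,0,0]]
    - [[0,0,0],[0,0,0]]
    - [[0,0,0],[0,0,0]]
    - [[0,0,0.5],[0,0,0]]
    - [[0,0,1.3],[0,0,0]]
    - [[0,0,2],[0,0,0]]
    - [[0,0,2.2],[0,0,0]]
    - [[0,0,2],[0,0,0]]
  fingers: 1

```text
clock: 35.2
tool_pos: [0.4612, 0.3159, 0.283]
eef_rot: [0.149, 0.989, 0.0, 0.0]
contact_force: [0.8, 0.9, -0.2]
opening: 0.999
finger_force: 0.0
```

Call:
step_arm:
  increments:
    - [[0,0,1.5],[0,0,0]]
    - [[0,0,0.8],[0,0,0]]
    - [[0.2,-1,0],[0,0,0]]
    - [[0.5,-2,0],[0,0,0]]
    - [[0.7,-3.2,0],[0,0,0]]
    - [[0.85,-3.8,0],[0,0,0]]
    - [[0.85,-3.8,0],[0,0,0]]
    - [[0.85,-3.8,0],[0,0,0]]
    - [[0.85,-3.8,0],[0,0,0]]
    - [[0.85,-3.8,0],[0,0,0]]

```text
clock: 36.2
tool_pos: [0.5171, 0.0611, 0.3038]
eef_rot: [0.149, 0.989, -0.001, -0.001]
contact_force: [1.5, 0.6, -0.4]
opening: 0.998
finger_force: 0.0
```

Call:
step_arm:
  increments:
    - [[0.8,-3.8,0],[0,0,0]]
    - [[0.8,-3.8,0],[0,0,0]]
    - [[0.8,-3.8,-2],[0,0,0]]
    - [[0.8,-3.8,-2],[0,0,0]]
    - [[0.8,-3.8,-2],[0,0,0]]
    - [[0.7,-3.2,-2.5],[0,0,0]]
    - [[0.5,-2.5,-2],[0,0,0]]
    - [[0.4,-1.8,-2],[0,0,0]]
    - [[0.2,-1,-1.5],[0,0,0]]
    - [[0.14,-0.57,-0.5],[0,0,0]]

```text
clock: 37.2
tool_pos: [0.5752, -0.2178, 0.1574]
eef_rot: [0.149, 0.989, 0.0, -0.002]
contact_force: [0.4, 0.3, 0.5]
opening: 1.002
finger_force: 0.0
```

Call:
step_arm:
  increments:
    - [[0,0,0],[0,0,0]]
    - [[0,0,0],[0,0,0]]
    - [[0,0,-1],[0,0,0]]
    - [[0,0,-1.5],[0,0,0]]
    - [[0,0,-1],[0,0,0]]
    - [[0,0,-0.5],[0,0,0]]
    - [[0,0,0],[0,0,0]]
    - [[0,0,0],[0,0,0]]
    - [[0,0,0],[0,0,0]]
    - [[0,0,0],[0,0,0]]

```text
clock: 38.2
tool_pos: [0.5774, -0.217, 0.1203]
eef_rot: [0.149, 0.989, -0.0, 0.0]
contact_force: [0.4, -0.4, 0.4]
opening: 0.999
finger_force: 0.0
```

Call:
step_arm:
  increments:
    - [[0,0,-0.7],[0,0,0]]
    - [[0,0,-1.3],[0,0,0]]
    - [[0,0,-1.5],[0,0,0]]
    - [[0,0,-1.2],[0,0,0]]
    - [[0,0,-0.8],[0,0,0]]
    - [[0,0,-0.5],[0,0,0]]
    - [[0,0,-0.2],[0,0,0]]
    - [[0,0,0],[0,0,0]]
    - [[0,0,0],[0,0,0]]
    - [[0,0,0],[0,0,0]]

```text
clock: 39.2
tool_pos: [0.5774, -0.217, 0.0583]
eef_rot: [0.149, 0.989, -0.0, 0.0]
contact_force: [0.1, 0.1, 0.9]
opening: 0.997
finger_force: 0.0
```

Call:
step_arm:
  increments:
    - [[0,0,0],[0,0,0]]
    - [[0,0,0],[0,0,0]]
    - [[0,0,0],[0,0,0]]
    - [[0,0,0],[0,0,0]]
    - [[0,0,0],[0,0,0]]
    - [[0,0,0],[0,0,0]]
    - [[0,0,0],[0,0,0]]
    - [[0,0,0],[0,0,0]]
    - [[0,0,0],[0,0,0]]
    - [[0,0,0],[0,0,0]]
  fingers: 0

```text
clock: 40.2
tool_pos: [0.5771, -0.2168, 0.0578]
eef_rot: [0.149, 0.989, 0.0, 0.0]
contact_force: [-0.5, 0.3, 0.3]
opening: 0.326
finger_force: 30.0
```

Call:
step_arm:
  increments:
    - [[0,0,0.5],[0,0,0]]
    - [[0,0,1.5],[0,0,0]]
    - [[0,0,2.5],[0,0,0]]
    - [[0,0,2.5],[0,0,0]]
    - [[0,0,2.5],[0,0,0]]
    - [[0,0,2.5],[0,0,0]]
    - [[0,0,2],[0,0,0]]
    - [[0,0,1],[0,0,0]]
    - [[0,0,0.7],[0,0,0]]
    - [[0,0,0.3],[0,0,0]]

```text
clock: 41.2
tool_pos: [0.577, -0.2169, 0.2182]
eef_rot: [0.149, 0.989, -0.0, 0.0]
contact_force: [0.9, 1.2, 0.2]
opening: 0.323
finger_force: 30.0
```

Call:
step_arm:
  increments:
    - [[-0.2,0.64,0],[0,0,0]]
    - [[-0.4,1.28,0],[0,0,0]]
    - [[-0.59,1.91,0],[0,0,0]]
    - [[-0.785,2.55,0],[0,0,0]]
    - [[-0.785,2.55,0],[0,0,0]]
    - [[-0.785,2.55,0],[0,0,0]]
    - [[-0.785,2.55,0],[0,0,0]]
    - [[-0.785,2.55,0],[0,0,0]]
    - [[-0.785,2.55,0],[0,0,0]]
    - [[-0.785,2.55,0],[0,0,0]]

```text
clock: 42.2
tool_pos: [0.5085, 0.0021, 0.2171]
eef_rot: [0.148, 0.989, 0.0, -0.001]
contact_force: [-0.1, -0.1, -0.9]
opening: 0.324
finger_force: 30.0
```

Call:
step_arm:
  increments:
    - [[-0.785,2.55,0],[0,0,0]]
    - [[-0.785,2.55,0],[0,0,0]]
    - [[-0.785,2.55,0],[0,0,0]]
    - [[-0.785,2.55,0],[0,0,0]]
    - [[-0.785,2.55,0],[0,0,0]]
    - [[-0.59,1.91,0],[0,0,0]]
    - [[-0.4,1.28,0],[0,0,0]]
    - [[-0.2,0.64,0],[0,0,0]]
    - [[0,0,0],[0,0,0]]
    - [[0,0,0],[0,0,0]]

```text
clock: 43.2
tool_pos: [0.4591, 0.1647, 0.2176]
eef_rot: [0.149, 0.989, -0.0, -0.0]
contact_force: [0.3, -0.3, -0.2]
opening: 0.325
finger_force: 30.0
```

Call:
step_arm:
  increments:
    - [[0,0,-0.5],[0,0,0]]
    - [[0,0,-0.6],[0,0,0]]
    - [[0,0,-0.6],[0,0,0]]
    - [[0,0,-0.6],[0,0,0]]
    - [[0,0,-0.5],[0,0,0]]
    - [[0,0,-0.2],[0,0,0]]
    - [[0,0,0],[0,0,0]]
    - [[0,0,0],[0,0,0]]
    - [[0,0,0],[0,0,0]]
    - [[0,0,0],[0,0,0]]

```text
clock: 44.2
tool_pos: [0.4592, 0.1658, 0.188]
eef_rot: [0.149, 0.989, 0.0, 0.0]
contact_force: [0.7, -0.1, 0.0]
opening: 0.324
finger_force: 30.0
```

Seat at about 0.147: −4.1 cm.

Call:
step_arm:
  increments:
    - [[0,0,-0.4],[0,0,0]]
    - [[0,0,-0.6],[0,0,0]]
    - [[0,0,-0.7],[0,0,0]]
    - [[0,0,-0.7],[0,0,0]]
    - [[0,0,-0.6],[0,0,0]]
    - [[0,0,-0.4],[0,0,0]]
    - [[0,0,-0.2],[0,0,0]]
    - [[0,0,-0.1],[0,0,0]]
    - [[0,0,0],[0,0,0]]
    - [[0,0,0],[0,0,0]]

```text
clock: 45.2
tool_pos: [0.4592, 0.1658, 0.1509]
eef_rot: [0.149, 0.989, 0.0, 0.0]
contact_force: [0.6, 0.1, -1.0]
opening: 0.327
finger_force: 30.0
```

Call:
step_arm:
  increments:
    - [[0,0,-0.1],[0,0,0]]
    - [[0,0,-0.1],[0,0,0]]
    - [[0,0,-0.1],[0,0,0]]
    - [[0,0,-0.1],[0,0,0]]
    - [[0,0,-0.1],[0,0,0]]
    - [[0,0,0],[0,0,0]]
    - [[0,0,0],[0,0,0]]
    - [[0,0,0],[0,0,0]]
    - [[0,0,0],[0,0,0]]
    - [[0,0,0],[0,0,0]]

```text
clock: 46.2
tool_pos: [0.4595, 0.166, 0.1464]
eef_rot: [0.149, 0.989, 0.0, 0.001]
contact_force: [-0.7, 0.5, 7.1]
opening: 0.318
finger_force: 29.9
```

Seated with contact. Release, rise, and back away to look.

Call:
step_arm:
  increments:
    - [[0,0,0],[0,0,0]]
    - [[0,0,0],[0,0,0]]
    - [[0,0,0],[0,0,0]]
    - [[0,0,0],[0,0,0]]
    - [[0,0,0],[0,0,0]]
    - [[0,0,0.5],[0,0,0]]
    - [[0,0,1],[0,0,0]]
    - [[0,0,1.5],[0,0,0]]
    - [[0,0,2],[0,0,0]]
    - [[0,0,2],[0,0,0]]
  fingers: 1

```text
clock: 47.2
tool_pos: [0.459, 0.1657, 0.2172]
eef_rot: [0.149, 0.989, 0.0, 0.0]
contact_force: [0.2, 0.5, 0.2]
opening: 1.0
finger_force: 0.0
```

Call:
step_arm:
  increments:
    - [[0,0,2],[0,0,0]]
    - [[0,0,2],[0,0,0]]
    - [[0,-1,2],[0,0,0]]
    - [[0,-2,1.5],[0,0,0]]
    - [[0,-3,1],[0,0,0]]
    - [[0,-4,0],[0,0,0]]
    - [[0,-4,0],[0,0,0]]
    - [[0,-4,0],[0,0,0]]
    - [[0,-4,0],[0,0,0]]
    - [[0,-4,0],[0,0,0]]

```text
clock: 48.2
tool_pos: [0.4587, -0.0958, 0.3017]
eef_rot: [0.149, 0.989, 0.0, 0.001]
contact_force: [1.5, -0.6, -0.3]
opening: 1.0
finger_force: 0.0
```

Call:
step_arm:
  increments:
    - [[0,-4,0],[0,0,0]]
    - [[0,-4,0],[0,0,0]]
    - [[0,-3,0],[0,0,0]]
    - [[0,-2,0],[0,0,0]]
    - [[0,-1,0],[0,0,0]]
    - [[0,0,0],[0,0,0]]
    - [[0,0,0],[0,0,0]]
    - [[0,0,0],[0,0,0]]
    - [[0,0,0],[0,0,0]]
    - [[0,0,0],[0,0,0]]

```text
clock: 49.2
tool_pos: [0.4592, -0.2334, 0.3008]
eef_rot: [0.148, 0.989, 0.0, -0.0]
contact_force: [-1.2, -0.3, -0.5]
opening: 1.001
finger_force: 0.0
```

```bash
python3 - <<'E'
from plant import r
import numpy as np,cv2
from h import *
H=dict(h50=((.4587,.1656),.087),h500=((.6087,.1636),.184),h125=((.6107,.3136),.118),h250=((.4607,.3156),.144))
im=[]
for n,(u,v,w,h) in dict(top=(165,110,130,125),side=(200,60,160,125)).items():
    p,d=r.snapshot(n);c=r.calibration(n)
    q=cv2.convertScaleAbs(cv2.resize(p[v:v+h,u:u+w,::-1],None,fx=4.8 if n=="top" else 4.8,fy=4.8,interpolation=cv2.INTER_CUBIC),alpha=1.3)
    for k,(xy,t) in H.items():
        a=(proj(c,np.array([*xy,.089+t]))-[u,v]+.5)*4.8
        cv2.drawMarker(q,tuple(int(i) for i in a),(0,0,255),0,14,1)
    cv2.imwrite(f"pics/end_{n}.png",q)
E
```

```text
(no output)
```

View pics/end_top.png

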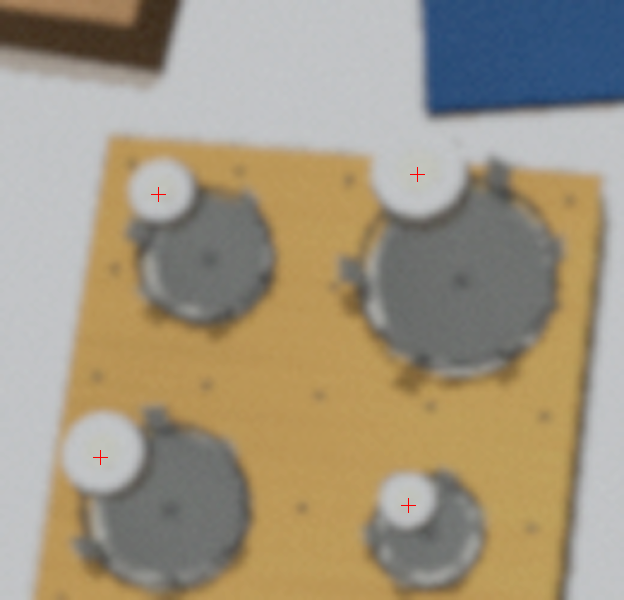

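View pics/end_side.png

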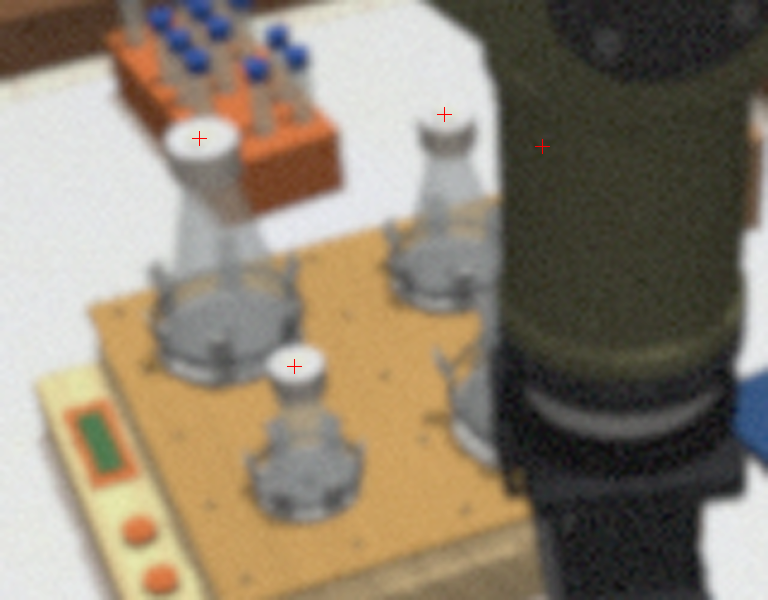

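All four flasks stand in their own holders. In the top view the cap centres lie within about 1 px of where a fully seated flask would put them: 125 at (160,190), 500 at (418,175), 250 at (103,453) and 50 at (407,501). The side view agrees for the three flasks it shows; the arm hides the 500. Handing in.

```bash
python3 -c "
from plant import r
print(r.finish_job())"
```

```text
the job is handed in; nothing more can be done
None
```

All four flasks were lowered upright into their own holders and released, the beaker and bottle were never touched on purpose, and the job was handed in at about 49 s of the 112 s allowed; no verdict was returned.

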